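# Probe a cooker through its lid vent

### The job

The warmed cooker needs a temperature check. First press its hinged lid down until the catch snaps and holds it shut; only then draw the probe thermometer up out of the wooden block and lower its stem straight down through the round vent in the lid, until the tip is about 5 cm below the top of the lid. Metal or plastic touching the stem spoils the reading, so the thermometer must never touch the cooker, lid or vent: finish while still holding it there in the gripper, upright, still and centred in the vent, and leave the other things on the shelf where they are.

Things in the scene. Friction and masses are not known exactly. Their poses are not given: they have to be found in the camera images.
- cooker: small round electric cooker, white, 160 mm across, fixed to the shelf; the shut lid's top is 118 mm above the shelf, the pot's inner floor 12 mm above it, the pot is empty. Origin at the centre of its underside; its hinge is on its +x side, its control panel and lid catch on its -x side (the front)
- lid (a joint): angle of the cooker's hinged lid: 0 shut, positive open (the front rises). It starts partly open, 0.35 to 0.8 rad, and stays where it is left (stiff hinge; under 2 N downwards at the front moves it). Near 0.06 rad its front bead meets a sprung catch; about 7 N downwards at lid_front (allow 5 to 10 N) pushes it past, it snaps to 0 and is held shut. A rigid stop lies at 0
- lid_hinge (a point): point on the lid's hinge axis, 92 mm along cooker +x from the cooker's axis and 98 mm above the shelf; the axis is level, along cooker y
- lid_front (a point): point on the lid's flat top near its front edge where it is pressed: in the lid's own frame 152 mm from the hinge axis towards the front and 20 mm above the hinge; swings with the lid
- vent (a point): centre of the mouth of the vent, on the lid's top face, in the middle of the lid, 92 mm from the hinge axis: a straight round bore 18 mm wide through the lid, which is 166 mm across and 20 mm thick, ringed by a thin steel collar; swings with the lid, its z is the bore's axis
- thermometer: white probe thermometer standing upright, stem down, loose in the wooden block: handle 28 mm (its x) by 20 mm (its y) by 80 mm tall with a small dark screen, thin round steel stem 4 mm wide below it, 50 to 100 g. Origin at the centre of the handle's underside, where the stem begins; z runs up along the stem's axis; the handle is grasped from above across its 20 mm, in the middle of its height
- probe_tip (a point): the pointed lower end of the thermometer's stem, 110 mm below the thermometer's origin along its -z
- block: wooden tool block fixed to the shelf, 70 mm (its x) by 130 mm (its y) by 115 mm tall; the thermometer stands in its middle bore (8 mm wide, 113 mm deep), the handle's underside resting on the block's top; the two outer bores are empty. Origin at the centre of its underside
- dabba: closed round steel spice tin (masala dabba), 174 mm across and 83 mm tall with its knob; origin at the centre of its underside
- katoris: stack of three nested small steel bowls, 98 mm across and 66 mm tall; origin at the centre of the underside
- grater: flat white ceramic ginger grater, plate 85 x 130 mm, 13 mm thick, with a stub handle; origin under the plate's centre
- squeezer: yellow plastic hinged lemon squeezer, 205 mm long, 48 mm tall; origin under the centre of its round cup, handles along its +x
- spoon_rest: wooden spoon rest, a 200 x 85 mm tray 18 mm tall; origin at the centre of its underside
- salt_jar: blue ceramic jar with a wooden lid, 84 mm across, 92 mm tall; origin at the centre of its underside
- vent_cap: the cooker's own grey plastic vent cap, taken off and lying on the shelf: disc 34 mm across, 18 mm tall with its stub up; origin at the centre of its underside
Things that resemble listed ones, but are neither listed nor needed, are in the scene too. There is more than one size of the thermometer; the one meant has the size given above.

How it is judged:
By the outcome, as a careful person would: the job done as asked, in the order asked, and still so for the second after the job is handed in, while the arm keeps its last pose, push and grip.
It also fails if it takes over 61 s, if anything falls off the work surface, if the arm or the gripper's body presses on something with over 40 N, if the wrist force passes 120 N, or if a joint passes its speed limit or range.

### The arm

A 6-joint arm with a two-finger parallel gripper is mounted at the origin on the work surface. World frame = base frame: x ahead of the robot, y to its left, z up, the work surface at z = 0. Lengths are in mm, angles in rad, forces in N, time in s.
With the tool pointing down it reaches from about 350 to 775 mm from the base axis. Payload 7.3 kg.
Tool frame: the origin (TCP) lies at the very end of the fingers, on their centre line; the grasp point (between the pads) lies 19 mm behind it; z points along the fingers, y is the line along which they close (so a half turn about z gives the same grasp; the last joint's range is limited). The gripper opens to 92 mm and grips with 3 to 60 N. Pads are 19 mm wide; open, the fingers measure 130 mm over their backs; the gripper's body (75 mm by 190 mm) begins 47 mm behind the grasp point.
Start: joints at [1.145, 0.342, 1.524, -0, 1.275, -0.146], TCP at [144.97, 504.607, 226.741] pointing down, gripper open.
Joint ranges: [-2.53, 2.53], [-0.77, 2.02], [0.04, 2.7], [-1, 4.14], [0.28, 2.66], [-3.11, 3.11]. Speed limits (rad/s): [2.57, 2.57, 3.14, 3.14, 3.14, 3.14].

### API

Orientations are given as [roll, pitch, yaw] about the fixed x, y, z axes, in that order (R = Rz(yaw) Ry(pitch) Rx(roll)).
In Python, from plant import bot gives the robot as it stands.
- The arm moves only by the tool send_rows, never from a script. Its argument "rows" is a list of rows, each an object of numbers: "x", "y", "z": the shift along the tool's x, y, z in units of 0.2 m (1.0 is 0.2 m); "ax", "ay", "az": the turn, a rotation vector about the tool's x, y, z in units of 60 degrees (1.0 is 60 degrees); "jaw": the opening, from -1 (shut) to 1 (fully open), so that 0 is half open. In form: [{"x": .., "y": .., "z": .., "ax": .., "ay": .., "az": .., "jaw": ..}, ...]. A call has exactly 10 rows; each row is the pose to reach, as a shift and turn from the pose commanded when the call began, along the tool's axes at that moment; what a row does not reach only later rows make up. A row lasts 1/8 s, in which the tool goes at most 62.5 mm and 10.7 degrees, less where a joint would pass 70% of its speed; a pose out of reach is approached as far as the arm can. A call with a number of a shift or a turn outside -1 to 1 is refused whole. A call with a gripper value outside its range is refused whole. The fingers move at their own pace and stop on an object; the grip force is fixed at half the most. Time passes only in rows, so rows that repeat a pose let the fingers close, or fill a call up. It gives the time, the measured TCP pose, the force, the opening and the grip force at its end, in the units of the state.
- bot.get_obs(): the state, without advancing time (a new reading comes with each control period).
- bot.capture(name): name is "scene" or "top"; returns (picture, depth): 420x560x3 uint8, red, green, blue; 420x560 float32, mm along the optical axis (not along the pixel's ray), 0 where there is no reading.
- bot.camera_model(name): a dict with "vertical_fov" (degrees; the focal length in pixels is half the picture's height over the tangent of half this angle, whatever the lens; pixels are square), "cx", "cy" (the principal point, pixels), "R" (3x3) and "t" (3): a world point X has camera coordinates R X + t. Camera axes: x right, y down, z forward; pixel columns grow to the right and rows downward; lengths in mm; the calibration is good to about 2 mm. A picture is of the moment at which its call begins. camera_model takes no time and is no camera call.
- bot.close_job(): hands the job in; it is judged then, once.
The state is a dict: "time": time; "joint_positions": joint angles; "dq": joint speeds; "tau": joint torques, N m; "tool_pos": TCP position; "tcp_rot": TCP orientation; "contact_force": force on the tool from outside, world axes, zero at the start; "moment": the same for the moment, N m; "grip_width": finger opening in mm; "finger_force": force on a finger pad.
Only numpy, scipy, OpenCV 4.12 (cv2) and the standard library are available. Lean on these libraries where they do the work, as an engineer would, in place of code of your own. Each camera call takes 0.05 s, during which the arm holds its last target. There are 200 camera calls.

## Working session

There is one attempt and no reset: what is moved stays moved. The work goes in short steps, Python scripts to look and compute and a tool call to move; the robot and the scene stay as the last step left them, time stands still between calls to the robot, and variables do not carry over. Pictures are saved under pics/ and viewed, at most 10 in all, crops included, and the job is handed in when it is done.

Besides the shell and the picture viewer there is one more tool, called after "Request:" as a command line: name --argument value ..., lists and objects as JSON in quotes. send_rows: Moves the arm, as the interface text tells. Its arguments: {"type":"object","properties":{"rows":{"type":"array","items":{"type":"object","properties":{"x":{"type":"number","minimum":-1,"maximum":1},"y":{"type":"number","minimum":-1,"maximum":1},"z":{"type":"number","minimum":-1,"maximum":1},"ax":{"type":"number","minimum":-1,"maximum":1},"ay":{"type":"number","minimum":-1,"maximum":1},"az":{"type":"number","minimum":-1,"maximum":1},"jaw":{"type":"number"}}}}},"required":["rows"]}

```bash
mkdir -p pics; ls; cat > h.py <<'E'
import numpy as np, cv2
from plant import bot
def cam(n):
    m=bot.camera_model(n); f=210/np.tan(np.radians(m["vertical_fov"])/2)
    return f,m["cx"],m["cy"],np.array(m["R"]),np.array(m["t"])
def cloud(n,d):
    f,cx,cy,R,t=cam(n); v,u=np.mgrid[:420,:560]
    P=np.stack([(u-cx)/f*d,(v-cy)/f*d,d],-1)
    return (P-t)@R
def proj(n,X):
    f,cx,cy,R,t=cam(n); c=R@np.array(X)+t
    return f*c[0]/c[2]+cx,f*c[1]/c[2]+cy
E
python3 - <<'E'
from h import *
for n in("scene","top"):
    p,d=bot.capture(n); np.savez(f"{n}0.npz",p=p,d=d)
    cv2.imwrite(f"pics/{n}0.png",p[:,:,::-1])
    print(n,bot.camera_model(n),(d==0).mean())
o=bot.get_obs();print(o)
E
```

```text
pics
scene {'vertical_fov': 54.00577434527275, 'cx': 280.6146249369962, 'cy': 212.0461362618818, 'R': array([[ 0.71421619,  0.69973885,  0.01614835],
       [ 0.40126365, -0.39044399, -0.82857768],
       [-0.57348297,  0.59826334, -0.55964119]]), 't': array([-421.07687357, -140.98539875, 1594.51681051])} 0.004226190476190476
top {'vertical_fov': 53.932475910854635, 'cx': 285.769162326136, 'cy': 206.29581469485936, 'R': array([[-0.02172753, -0.99954441,  0.02094984],
       [-0.99453511,  0.0194688 , -0.10257133],
       [ 0.10211673, -0.02306398, -0.99450502]]), 't': array([ -18.11999109,  632.73853637, 1476.54653513])} 0.0042474489795918365
{'time': 0.1, 'joint_positions': array([ 1.14497078e+00,  3.42651955e-01,  1.52490899e+00,  3.00870640e-06,
        1.27539964e+00, -1.45994269e-01]), 'dq': array([ 1.48602054e-05, -1.95003797e-03, -1.85400080e-03,  2.76672496e-03,
        4.80099782e-05, -1.17011697e-04]), 'tau': array([ 1.54007334e-04, -4.32015359e+01, -2.44688988e+01,  7.18233478e-02,
        5.27624774e-02, -2.94422910e-05]), 'tool_pos': array([144.82720958, 504.25687137, 226.11938943]), 'tcp_rot': array([-3.14023969e+00, -2.01848066e-04,  2.86176036e+00]), 'contact_force': array([-0.06176903,  0.40779899, -0.30046156]), 'moment': array([ 0.03008939, -0.01365837,  0.00966612]), 'finger_force': 0.0, 'grip_width': 91.88818547591106}
```

View pics/scene0.png

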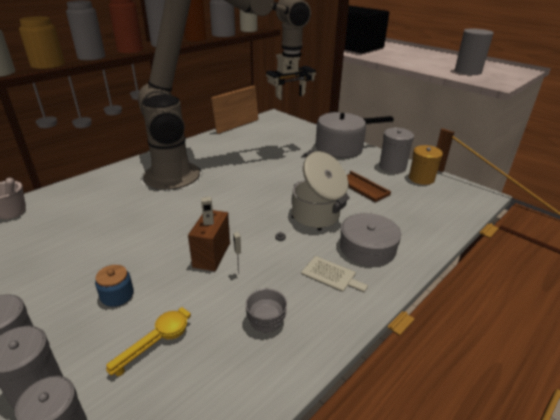

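View pics/top0.png

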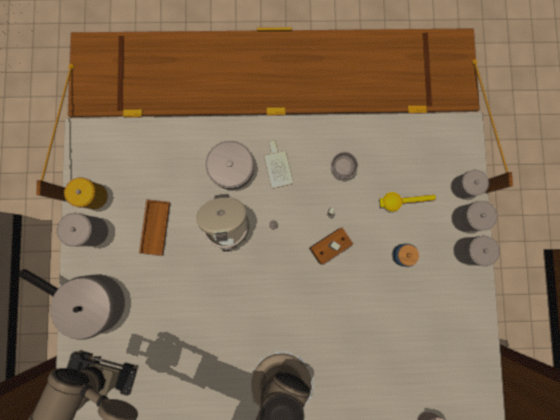

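```bash
python3 - <<'E'
from h import *
S=np.load("scene0.npz");T=np.load("top0.npz")
a=cv2.resize(S['p'][135:290,180:380,::-1],(800,600)[:2] and (774,600),interpolation=cv2.INTER_CUBIC)
b=cv2.resize(T['p'][185:275,190:360,::-1],(800,424),interpolation=cv2.INTER_CUBIC)
a=cv2.resize(S['p'][135:285,185:385,::-1],(480,360),interpolation=cv2.INTER_CUBIC)
b=cv2.resize(T['p'][190:270,190:360,::-1],(480,226),interpolation=cv2.INTER_CUBIC)
cv2.imwrite("pics/crop0.png",np.vstack([a,b]))
for n,D in(("scene",S),("top",T)):
    C=cloud(n,D['d']); f,cx,cy,R,t=cam(n); print(n,"campos",-R.T@t)
    if n=="top": pts=[(336,246),(336,240),(321,253),(348,236),(331,212),(274,225),(221,213),(222,237),(205,215),(240,215),(228,245),(300,280)]
    else: pts=[(207,206),(207,213),(208,225),(237,240),(280,237),(325,170),(335,180),(340,205),(310,215)]
    for u,v in pts: print((u,v),C[v,u].round(0))
E
```

```text
scene campos [1271.74047065 -714.34401159  782.3396216 ]
(207, 206) [ 496. -189.  178.]
(207, 213) [ 497. -192.  158.]
(208, 225) [ 495. -191.  116.]
(237, 240) [ 614. -188.  129.]
(280, 237) [577.  10.  13.]
(325, 170) [592. 187. 184.]
(335, 180) [623. 202. 156.]
(340, 205) [674. 169. 103.]
(310, 215) [605. 113.  58.]
top campos [ 478.10687804    3.62463492 1533.71338101]
(336, 246) [ 483. -187.  194.]
(336, 240) [ 504. -199.  115.]
(321, 253) [ 460. -153.   54.]
(348, 236) [ 520. -261.    1.]
(331, 212) [ 599. -182.  138.]
(274, 225) [566.  13.  18.]
(221, 213) [601. 188. 161.]
(222, 237) [519. 177. 223.]
(205, 215) [594. 238. 178.]
(240, 215) [591. 123. 180.]
(228, 245) [495. 173.  98.]
(300, 280) [363. -78.  -0.]
```

View pics/crop0.png

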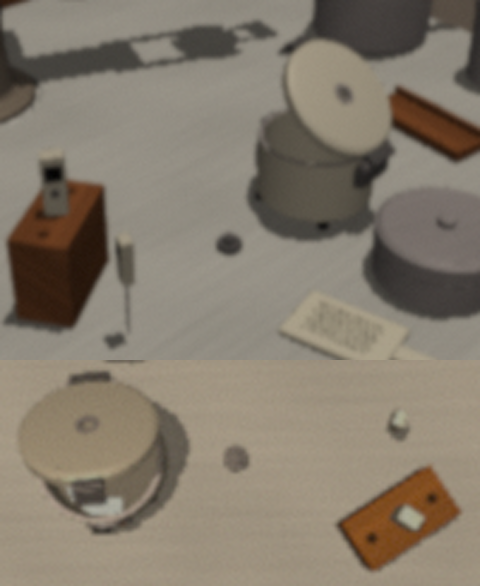

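```bash
cat >> h.py <<'E'
def circ(P):
    from scipy.optimize import least_squares
    r=least_squares(lambda q:np.hypot(P[:,0]-q[0],P[:,1]-q[1])-q[2],[*P.mean(0)[:2],80],loss='soft_l1',f_scale=2)
    return r.x
E
python3 - <<'E'
from h import *
for n in("scene","top"):
    D=np.load(n+"0.npz");C=cloud(n,D['d']);P=C.reshape(-1,3);ok=D['d'].ravel()>0
    # shelf height check
    m=ok&(abs(P[:,0]-480)<60)&(abs(P[:,1]+40)<30); print(n,"shelf z",np.median(P[m,2]))
    # block top
    m=ok&(abs(P[:,2]-115)<6)&(np.hypot(P[:,0]-500,P[:,1]+190)<85); Q=P[m]
    rect=cv2.minAreaRect(Q[:,:2].astype(np.float32)); print(" block",len(Q),np.median(Q[:,2]),rect)
    # handle
    m=ok&(P[:,2]>125)&(np.hypot(P[:,0]-495,P[:,1]+190)<40); Q=P[m]; print(" handle",len(Q),Q.mean(0),Q.max(0),Q.min(0))
    Qt=Q[Q[:,2]>188]; print("  top",len(Qt),Qt.mean(0) if len(Qt) else '', cv2.minAreaRect(Qt[:,:2].astype(np.float32)) if len(Qt)>3 else '')
    m=ok&(P[:,2]>25)&(np.hypot(P[:,0]-605,P[:,1]+185)<30);Q=P[m];print(" small th",len(Q),Q.mean(0),Q.max(0),Q.min(0))
    # lid plane ransac
    m=ok&(P[:,2]>105)&(np.hypot(P[:,0]-595,P[:,1]-175)<120); Q=P[m]; rng=np.random.default_rng(0);best=None
    for i in range(500):
        a,b,c=Q[rng.choice(len(Q),3,False)]; k=np.cross(b-a,c-a); 
        if np.linalg.norm(k)<500: continue
        k/=np.linalg.norm(k); inl=abs((Q-a)@k)<2.5
        if best is None or inl.sum()>best.sum(): best=inl
    L=Q[best]; c0=L.mean(0); k=np.linalg.svd(L-c0)[2][2]; k*=np.sign(k[2])
    e1=np.array([k[0],k[1],0]);e1/=np.linalg.norm(e1);e2=np.cross(k,e1);e3=np.cross(e2,k)
    uv=np.stack([(L-c0)@e3,(L-c0)@e2],1); (x,y),r=cv2.minEnclosingCircle(uv.astype(np.float32))
    print(" lid",len(L),"n",k,"angle",np.arccos(k[2]),"yaw of normal",np.arctan2(k[1],k[0]),"centre",c0+x*e3+y*e2,"r",r)
    # body
    m=ok&(P[:,2]>15)&(P[:,2]<80)&(np.hypot(P[:,0]-590,P[:,1]-170)<100);Q=P[m]; print(" body",len(Q),circ(Q))
E
```

```text
scene shelf z 1.1640249692898317
 block 638 115.91383717563122 ((488.8192138671875, -185.82626342773438), (71.43363189697266, 132.33596801757812), 31.546144485473633)
 handle 271 [ 495.02271067 -189.79519958  165.74428722] [ 505.36183734 -171.45086931  199.11899554] [ 476.05527347 -202.87758309  125.00341731]
  top 63 [ 492.27842619 -187.55583832  194.6304104 ] ((489.4950256347656, -185.47718811035156), (26.422067642211914, 24.305522918701172), 51.462398529052734)
 small th 169 [ 611.25137511 -187.2536987   111.83118298] [ 619.91001643 -176.59650535  143.83207263] [ 596.36664507 -194.97965969   26.93460574]
 lid 1131 n [0.65060996 0.06403913 0.75670712] angle 0.712534881198132 yaw of normal 0.09811333803862059 centre [609.63489642 187.93551437 169.20989962] r 66.48905944824219
 body 1054 [572.28944427 181.53038277  75.95380572]
top shelf z -0.6527193196254286
 block 652 114.77360728493707 ((484.9874267578125, -183.69744873046875), (69.6295394897461, 130.70957946777344), 31.79447364807129)
 handle 76 [ 484.51536771 -180.85704532  183.5578466 ] [ 499.60110693 -168.40198087  202.41174327] [ 470.18101468 -197.1339876   129.67805563]
  top 53 [ 484.67850888 -183.45775821  194.35600811] ((484.32159423828125, -183.58203125), (26.865224838256836, 19.592374801635742), 52.18175506591797)
 small th 40 [ 601.98184134 -180.43960579  129.29742921] [ 612.79428941 -172.41515204  144.93476201] [ 592.56248288 -189.16557723   85.33559749]
 lid 950 n [0.64372782 0.04834737 0.76372576] angle 0.7017312241232643 yaw of normal 0.07496455524638854 centre [597.83092473 192.86930061 174.42186194] r 71.70467376708984
 body 114 [571.1952646  182.76992659  76.25121515]
```

Request:
send_rows --rows '[{"z":-0.3,"jaw":-1},{"z":-0.4,"x":-0.15,"y":-0.05,"az":0.15,"jaw":-1},{"z":-0.4,"x":-0.4,"y":-0.15,"az":0.3,"jaw":-1},{"z":-0.4,"x":-0.65,"y":-0.25,"az":0.45,"jaw":-1},{"z":-0.4,"x":-0.9,"y":-0.35,"az":0.6,"jaw":-1},{"z":-0.4,"x":-1,"y":-0.4,"az":0.75,"jaw":-1},{"z":-0.4,"x":-1,"y":-0.4,"az":0.917,"jaw":-1},{"z":-0.4,"x":-1,"y":-0.4,"az":0.917,"jaw":-1},{"z":-0.4,"x":-1,"y":-0.4,"az":0.917,"jaw":-1},{"z":-0.4,"x":-1,"y":-0.4,"az":0.917,"jaw":-1}]'

```text
schema error: expected keys x, y, z, ax, ay, az, jaw
```

```bash
cat >> h.py <<'E'
def go(p,q,yaw=None):
    "tool-frame shift (units of 0.2 m) from current measured yaw, world p -> q"
    a=bot.get_obs()["tcp_rot"][2] if yaw is None else yaw
    d=np.array(q,float)-np.array(p,float); c,s=np.cos(a),np.sin(a)
    return np.round(np.array([c*d[0]+s*d[1],s*d[0]-c*d[1],-d[2]])/200,3)
E
python3 - <<'E'
from h import *
o=bot.get_obs();print(o['time'],o['tool_pos'],o['tcp_rot'],o['grip_width'])
print(go(o['tool_pos'],[556,181,250]))
# lid_front path in world, tool yaw
H=np.array([572,182.]) ; y=.085
for th in(.72,.6,.5,.4,.3,.2,.1,.06,0):
    r=92-152*np.cos(th)+20*np.sin(th); print(th,(H+r*np.array([np.cos(y),np.sin(y)])).round(1),round(98+152*np.sin(th)+20*np.cos(th),1))
D=np.load("scene0.npz");P=cloud("scene",D['d']).reshape(-1,3)
Q=P[(np.hypot(P[:,0]-492,P[:,1]+188)<25)&(P[:,2]>125)&(P[:,2]<185)]
n=np.linalg.svd(Q-Q.mean(0))[2][2];print("face n",n,np.degrees(np.arctan2(n[1],n[0])),np.linalg.svd(Q-Q.mean(0))[1])
cov=np.histogram2d(Q[:,0],Q[:,1],bins=8);print(cov[0].astype(int),cov[1].round(),cov[2].round())
E
```

```text
0.1 [144.82720958 504.25687137 226.11938943] [-3.14023969e+00 -2.01848066e-04  2.86176036e+00] 91.88818547591106
[-2.422 -0.986 -0.119]
0.72 [562.9 181.2] 213.3
0.6 [549.9 180.1] 200.3
0.5 [540.3 179.3] 188.4
0.4 [531.9 178.6] 175.6
0.3 [524.9 178. ] 162.0
0.2 [519.2 177.5] 147.8
0.1 [515.  177.1] 133.1
0.06 [513.7 177. ] 127.1
0 [512.2 176.9] 118.0
face n [ 0.84133257 -0.54008627 -0.02159438] -32.69808833730548 [249.0797526  113.20356523  29.14579902]
[[ 5  0  0  0  0  0  0  0]
 [11  0  0  0  0  0  0  0]
 [12 10  1  0  0  0  0  0]
 [ 7 18 12  2  2  0  0  1]
 [ 0  5 15 10  3  0  0  0]
 [ 0  1  5 13 13  1  2  0]
 [ 0  0  1  2 13 13  6  0]
 [ 0  0  0  1  4  7  1  0]] [484. 486. 489. 492. 494. 497. 500. 503. 505.] [-202. -198. -194. -190. -187. -183. -179. -175. -171.]
```

Request:
send_rows --rows '[{"x":0,"y":0,"z":-0.3,"ax":0,"ay":0,"az":0,"jaw":-1},{"x":-0.15,"y":-0.05,"z":-0.4,"ax":0,"ay":0,"az":0.15,"jaw":-1},{"x":-0.4,"y":-0.15,"z":-0.4,"ax":0,"ay":0,"az":0.3,"jaw":-1},{"x":-0.65,"y":-0.25,"z":-0.4,"ax":0,"ay":0,"az":0.45,"jaw":-1},{"x":-0.9,"y":-0.35,"z":-0.4,"ax":0,"ay":0,"az":0.6,"jaw":-1},{"x":-1,"y":-0.4,"z":-0.4,"ax":0,"ay":0,"az":0.75,"jaw":-1},{"x":-1,"y":-0.4,"z":-0.4,"ax":0,"ay":0,"az":0.917,"jaw":-1},{"x":-1,"y":-0.4,"z":-0.4,"ax":0,"ay":0,"az":0.917,"jaw":-1},{"x":-1,"y":-0.4,"z":-0.4,"ax":0,"ay":0,"az":0.917,"jaw":-1},{"x":-1,"y":-0.4,"z":-0.4,"ax":0,"ay":0,"az":0.917,"jaw":-1}]'

```text
time: 1.35
tool_pos: [314.8, 372.7, 306.7]
tcp_rot: [-3.142, -0.0, 1.904]
contact_force: [-0.1, -0.5, -0.2]
grip_width: 0.4
finger_force: 0.0
```

```bash
python3 - <<'E'
from h import *
o=bot.get_obs();print(o['time'],o['tool_pos'],o['tcp_rot'],o['joint_positions'],o['grip_width'],o['contact_force'])
for q in([556,181,260],[560,181,225],[549.9,180.1,205]): print(go(o['tool_pos'],q))
E
```

```text
1.35 [314.78620621 372.7068867  306.67338931] [-3.14152369e+00 -2.41387012e-05  1.90413876e+00] [7.12165379e-01 2.20403408e-01 1.47171804e+00 4.82866161e-05
 1.44952635e+00 3.78817100e-01] 0.3671358836152195 [-0.08845788 -0.47582548 -0.21690694]
[-1.3    0.826  0.233]
[-1.307  0.845  0.408]
[-1.295  0.796  0.508]
```

Request:
send_rows --rows '[{"x":-0.2,"y":0.15,"z":0,"ax":0,"ay":0,"az":0,"jaw":-1},{"x":-0.4,"y":0.3,"z":0,"ax":0,"ay":0,"az":0,"jaw":-1},{"x":-0.6,"y":0.45,"z":0,"ax":0,"ay":0,"az":0,"jaw":-1},{"x":-0.8,"y":0.6,"z":0,"ax":0,"ay":0,"az":0,"jaw":-1},{"x":-1,"y":0.75,"z":0,"ax":0,"ay":0,"az":0,"jaw":-1},{"x":-1,"y":0.83,"z":0,"ax":0,"ay":0,"az":0,"jaw":-1},{"x":-1,"y":0.83,"z":0.1,"ax":0,"ay":0,"az":0,"jaw":-1},{"x":-1,"y":0.83,"z":0.1,"ax":0,"ay":0,"az":0,"jaw":-1},{"x":-1,"y":0.83,"z":0.1,"ax":0,"ay":0,"az":0,"jaw":-1},{"x":-1,"y":0.83,"z":0.1,"ax":0,"ay":0,"az":0,"jaw":-1}]'

```text
time: 2.6
tool_pos: [537.1, 237.5, 287.7]
tcp_rot: [3.14, 0.0, 1.902]
contact_force: [0.5, 0.5, 0.3]
grip_width: 0.3
finger_force: 0.0
```

```bash
python3 - <<'E'
from h import *
o=bot.get_obs();print(o['time'],o['tool_pos'],o['tcp_rot'],o['joint_positions'],o['contact_force'])
for q in([555,181,235],[555,181,213],[549.9,180.1,203],[540,179,190],[532,178.6,177],[525,178,163.5],[519,177.5,149],[515,177,135]): print(go(o['tool_pos'],q))
E
```

```text
2.6 [537.11603918 237.53588493 287.74143887] [3.13991461e+00 4.42961944e-05 1.90230137e+00] [ 2.85909630e-01  4.22438760e-01  1.23394432e+00  3.23576929e-05
  1.48353126e+00 -4.55982473e-02] [0.47195096 0.48224616 0.254428  ]
[-0.296 -0.007  0.264]
[-0.296 -0.007  0.374]
[-0.292 -0.033  0.424]
[-0.281 -0.082  0.489]
[-0.27  -0.12   0.554]
[-0.262 -0.154  0.621]
[-0.254 -0.183  0.694]
[-0.25  -0.203  0.764]
```

Request:
send_rows --rows '[{"x":-0.15,"y":0,"z":0.05,"ax":0,"ay":0,"az":0,"jaw":-1},{"x":-0.296,"y":-0.005,"z":0.15,"ax":0,"ay":0,"az":0,"jaw":-1},{"x":-0.296,"y":-0.007,"z":0.264,"ax":0,"ay":0,"az":0,"jaw":-1},{"x":-0.296,"y":-0.007,"z":0.32,"ax":0,"ay":0,"az":0,"jaw":-1},{"x":-0.296,"y":-0.007,"z":0.374,"ax":0,"ay":0,"az":0,"jaw":-1},{"x":-0.292,"y":-0.033,"z":0.424,"ax":0,"ay":0,"az":0,"jaw":-1},{"x":-0.286,"y":-0.06,"z":0.457,"ax":0,"ay":0,"az":0,"jaw":-1},{"x":-0.281,"y":-0.082,"z":0.489,"ax":0,"ay":0,"az":0,"jaw":-1},{"x":-0.275,"y":-0.1,"z":0.52,"ax":0,"ay":0,"az":0,"jaw":-1},{"x":-0.27,"y":-0.12,"z":0.554,"ax":0,"ay":0,"az":0,"jaw":-1}]'

```text
time: 3.85
tool_pos: [531.6, 178.3, 175.7]
tcp_rot: [3.141, 0.0, 1.902]
contact_force: [-0.5, 0.2, 1.2]
grip_width: 0.4
finger_force: 0.5
```

```bash
python3 - <<'E'
from h import *
o=bot.get_obs();print(o['time'],o['tool_pos'],o['tcp_rot'],o['contact_force'])
for q in([525,178,163.5],[519,177.5,149],[515,177,135],[513,177,128]): print(go(o['tool_pos'],q))
p,d=bot.capture("scene");cv2.imwrite("pics/s1.png",cv2.resize(p[100:250,220:420,::-1],(640,480)))
E
```

```text
3.85 [531.61522718 178.33100315 175.68907444] [3.14136451e+00 5.45349609e-05 1.90157102e+00] [-0.47532362  0.17647269  1.24869431]
[ 0.009 -0.032  0.061]
[ 0.017 -0.061  0.133]
[ 0.021 -0.081  0.203]
[ 0.024 -0.09   0.238]
```

View pics/s1.png

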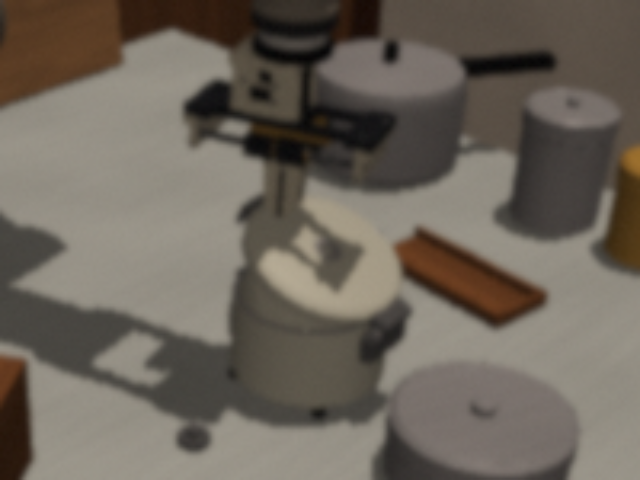

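The closed fingers (crop ~285,200) press on the lid near its front and it is going down as planned. I continue along the arc.

Request:
send_rows --rows '[{"x":0.005,"y":-0.016,"z":0.03,"ax":0,"ay":0,"az":0,"jaw":-1},{"x":0.009,"y":-0.032,"z":0.061,"ax":0,"ay":0,"az":0,"jaw":-1},{"x":0.013,"y":-0.047,"z":0.097,"ax":0,"ay":0,"az":0,"jaw":-1},{"x":0.017,"y":-0.061,"z":0.133,"ax":0,"ay":0,"az":0,"jaw":-1},{"x":0.019,"y":-0.071,"z":0.168,"ax":0,"ay":0,"az":0,"jaw":-1},{"x":0.021,"y":-0.081,"z":0.203,"ax":0,"ay":0,"az":0,"jaw":-1},{"x":0.023,"y":-0.086,"z":0.22,"ax":0,"ay":0,"az":0,"jaw":-1},{"x":0.024,"y":-0.09,"z":0.238,"ax":0,"ay":0,"az":0,"jaw":-1},{"x":0.024,"y":-0.09,"z":0.238,"ax":0,"ay":0,"az":0,"jaw":-1},{"x":0.024,"y":-0.09,"z":0.238,"ax":0,"ay":0,"az":0,"jaw":-1}]'

```text
time: 5.15
tool_pos: [513.4, 177.1, 128.4]
tcp_rot: [3.141, -0.0, 1.902]
contact_force: [-1.0, 0.6, -0.6]
grip_width: 0.5
finger_force: 0.0
```

Request:
send_rows --rows '[{"x":0,"y":0,"z":0.005,"ax":0,"ay":0,"az":0,"jaw":-1},{"x":0,"y":0,"z":0.01,"ax":0,"ay":0,"az":0,"jaw":-1},{"x":0,"y":0,"z":0.015,"ax":0,"ay":0,"az":0,"jaw":-1},{"x":0,"y":0,"z":0.02,"ax":0,"ay":0,"az":0,"jaw":-1},{"x":0,"y":0,"z":0.025,"ax":0,"ay":0,"az":0,"jaw":-1},{"x":0,"y":0,"z":0.03,"ax":0,"ay":0,"az":0,"jaw":-1},{"x":0,"y":0,"z":0.035,"ax":0,"ay":0,"az":0,"jaw":-1},{"x":0,"y":0,"z":0.035,"ax":0,"ay":0,"az":0,"jaw":-1},{"x":0,"y":0,"z":0.035,"ax":0,"ay":0,"az":0,"jaw":-1},{"x":0,"y":0,"z":0.035,"ax":0,"ay":0,"az":0,"jaw":-1}]'

```text
time: 6.4
tool_pos: [513.4, 177.0, 121.2]
tcp_rot: [3.141, -0.0, 1.901]
contact_force: [0.2, 0.3, -0.0]
grip_width: 0.3
finger_force: 0.0
```

Request:
send_rows --rows '[{"x":0,"y":0,"z":0.004,"ax":0,"ay":0,"az":0,"jaw":-1},{"x":0,"y":0,"z":0.008,"ax":0,"ay":0,"az":0,"jaw":-1},{"x":0,"y":0,"z":0.012,"ax":0,"ay":0,"az":0,"jaw":-1},{"x":0,"y":0,"z":0.016,"ax":0,"ay":0,"az":0,"jaw":-1},{"x":0,"y":0,"z":0.016,"ax":0,"ay":0,"az":0,"jaw":-1},{"x":0,"y":0,"z":0.016,"ax":0,"ay":0,"az":0,"jaw":-1},{"x":0,"y":0,"z":0.016,"ax":0,"ay":0,"az":0,"jaw":-1},{"x":0,"y":0,"z":0.016,"ax":0,"ay":0,"az":0,"jaw":-1},{"x":0,"y":0,"z":0.016,"ax":0,"ay":0,"az":0,"jaw":-1},{"x":0,"y":0,"z":0.016,"ax":0,"ay":0,"az":0,"jaw":-1}]'

```text
time: 7.65
tool_pos: [513.3, 177.1, 118.2]
tcp_rot: [3.141, -0.0, 1.902]
contact_force: [-0.4, 0.7, 2.3]
grip_width: 0.7
finger_force: 0.9
```

Request:
send_rows --rows '[{"x":0,"y":0,"z":0.003,"ax":0,"ay":0,"az":0,"jaw":-1},{"x":0,"y":0,"z":0.005,"ax":0,"ay":0,"az":0,"jaw":-1},{"x":0,"y":0,"z":0.005,"ax":0,"ay":0,"az":0,"jaw":-1},{"x":0,"y":0,"z":0.005,"ax":0,"ay":0,"az":0,"jaw":-1},{"x":0,"y":0,"z":0.005,"ax":0,"ay":0,"az":0,"jaw":-1},{"x":0,"y":0,"z":0.005,"ax":0,"ay":0,"az":0,"jaw":-1},{"x":0,"y":0,"z":0.005,"ax":0,"ay":0,"az":0,"jaw":-1},{"x":0,"y":0,"z":0.005,"ax":0,"ay":0,"az":0,"jaw":-1},{"x":0,"y":0,"z":0.005,"ax":0,"ay":0,"az":0,"jaw":-1},{"x":0,"y":0,"z":0.005,"ax":0,"ay":0,"az":0,"jaw":-1}]'

```text
time: 8.9
tool_pos: [513.4, 177.1, 118.0]
tcp_rot: [3.141, 0.0, 1.902]
contact_force: [-1.9, -0.9, 7.4]
grip_width: 0.6
finger_force: 4.3
```

Request:
send_rows --rows '[{"x":0,"y":0,"z":-0.15,"ax":0,"ay":0,"az":0,"jaw":-1},{"x":0,"y":0,"z":-0.4,"ax":0,"ay":0,"az":0,"jaw":-1},{"x":0,"y":0,"z":-0.65,"ax":0,"ay":0,"az":0,"jaw":-1},{"x":-0.15,"y":-0.05,"z":-0.8,"ax":0,"ay":0,"az":0.15,"jaw":0},{"x":-0.4,"y":-0.15,"z":-0.85,"ax":0,"ay":0,"az":0.3,"jaw":0},{"x":-0.65,"y":-0.25,"z":-0.85,"ax":0,"ay":0,"az":0.45,"jaw":0},{"x":-0.9,"y":-0.38,"z":-0.85,"ax":0,"ay":0,"az":0.6,"jaw":0},{"x":-1,"y":-0.43,"z":-0.85,"ax":0,"ay":0,"az":0.75,"jaw":0},{"x":-1,"y":-0.43,"z":-0.85,"ax":0,"ay":0,"az":0.907,"jaw":0},{"x":-1,"y":-0.43,"z":-0.85,"ax":0,"ay":0,"az":0.907,"jaw":0}]'

```text
time: 10.15
tool_pos: [496.8, -40.4, 286.9]
tcp_rot: [-3.141, -0.0, 0.952]
contact_force: [-0.4, -0.4, 0.5]
grip_width: 45.8
finger_force: 0.0
```

```bash
python3 - <<'E'
from h import *
o=bot.get_obs();print(o['time'],o['tool_pos'],o['tcp_rot'],o['joint_positions'],o['contact_force'],o['grip_width'])
ims=[]
for n in("scene","top"):
    p,d=bot.capture(n); np.savez(f"{n}1.npz",p=p,d=d)
    C=cloud(n,d);P=C.reshape(-1,3);ok=d.ravel()>0
    m=ok&(abs(P[:,2]-118)<7)&(np.hypot(P[:,0]-572,P[:,1]-182)<100);Q=P[m]
    # rim: convex hull points; hub fit
    h=cv2.convexHull(Q[:,:2].astype(np.float32))[:,0]
    print(n,"lid z",np.median(Q[:,2]),"hull circ",circ(h),"plane",np.linalg.lstsq(np.c_[Q[:,:2]-[572,182],np.ones(len(Q))],Q[:,2],rcond=None)[0])
    # rectify lid plane z=118, 0.5mm/px, 200mm square
    S=[];W=[(472,82),(672,82),(672,282),(472,282)]
    src=np.float32([proj(n,[x,y,118]) for x,y in W]);dst=np.float32([[0,0],[400,0],[400,400],[0,400]])
    r=cv2.warpPerspective(p,cv2.getPerspectiveTransform(src,dst),(400,400),flags=cv2.INTER_CUBIC)
    ims.append(r[:,:,::-1])
cv2.imwrite("pics/lid1.png",np.hstack(ims))
E
```

```text
10.15 [496.82394824 -40.39018393 286.91681998] [-3.14132437e+00 -3.03968036e-05  9.52342410e-01] [-2.35079072e-01  2.51219674e-01  1.48456005e+00  1.30306740e-04
  1.40605037e+00  3.83353455e-01] [-0.39639099 -0.35059261  0.45849241] 45.81072906260374
scene lid z 118.73417926712816 hull circ [576.31920075 180.54190507  82.25090398] plane [-1.21583858e-02  1.30195440e-02  1.18421963e+02]
top lid z 116.55245600535338 hull circ [569.49349055 185.4603732   83.43541127] plane [-6.33979461e-04  3.44101925e-04  1.16727036e+02]
```

View pics/lid1.png

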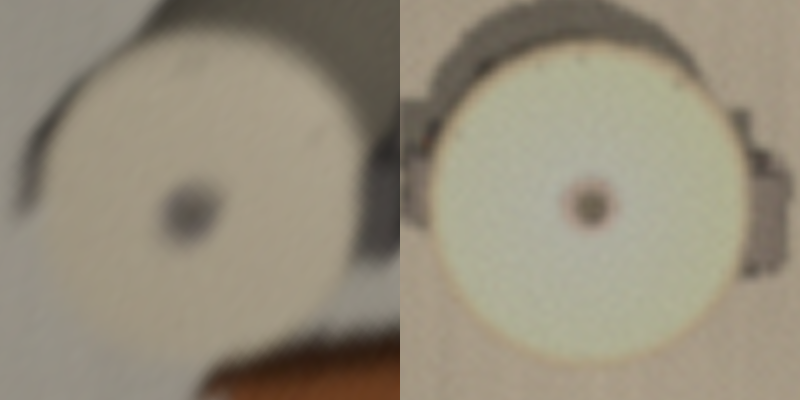

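```bash
python3 - <<'E'
from h import *
T=np.array([496.8,-40.4,286.9]);a=.952
ex=np.array([np.cos(a),np.sin(a),0]);ey=np.array([np.sin(a),-np.cos(a),0])
for n in("scene","top"):
    D=np.load(n+"1.npz");P=cloud(n,D['d']).reshape(-1,3)-T
    X=P@ex;Y=P@ey;Z=P[:,2]
    print(n)
    for z0 in range(-8,130,8):
        m=(abs(Z-z0)<4)&(np.hypot(X,Y)<140)
        if m.sum()>3: print(z0,m.sum(),"x",np.percentile(X[m],[3,50,97]).round(1),"y",np.percentile(Y[m],[3,50,97]).round(1))
D=np.load("top1.npz")
u,v=proj("top",T+[0,0,60]);print(u,v)
p=np.load("scene1.npz")['p'];u,v=map(int,proj("scene",T));print(u,v)
a=cv2.resize(p[v-60:v+20,u-50:u+50,::-1],(500,400),interpolation=cv2.INTER_CUBIC)
cv2.imwrite("pics/g1.png",a)
E
```

```text
scene
0 9 x [-10.3  -5.1   5.1] y [-24.5  26.6  29.9]
8 14 x [-10.5  -7.2   7. ] y [-25.4  32.   35.5]
16 27 x [-10.9  -1.   10. ] y [-21.4  40.5  43.9]
24 21 x [-11.   -0.4  10.3] y [38.1 40.7 43.1]
32 25 x [-10.7  -0.4  10.5] y [38.9 41.4 43.3]
40 28 x [-10.4  -0.2  10.3] y [40.2 42.9 44.9]
48 6 x [-1.9  3.9  9.8] y [39.2 42.7 44.5]
64 6 x [-22.3  -0.6  29.2] y [85.2 85.9 87.5]
72 121 x [-36.4  -2.5  33. ] y [-28.   87.4  90.9]
80 120 x [-36.7  -4.7  35.3] y [-76.7  86.7  91. ]
88 123 x [-36.3 -26.2  34.6] y [-79.1  27.7  94. ]
96 125 x [-36.2  -2.3  32.4] y [-77.3  93.1  96.8]
104 162 x [-35.5  -4.2  31.8] y [-67.2  93.1  98. ]
112 313 x [-34.3  -4.   32.1] y [-81.1  67.3  97.5]
120 72 x [-25.1  -6.5  22.7] y [-42.1  13.6  21.1]
128 66 x [-22.6  -0.9  25.3] y [-32.7  16.   20.5]
top
80 12 x [-31.6  25.4  29. ] y [-64.7  54.5  64.2]
88 10 x [-36.2 -28.   32.5] y [-65.2 -53.5  58.5]
104 274 x [-33.5  -3.7  33.4] y [-94.3 -53.3  90.8]
112 267 x [-34.6  -5.5  30.6] y [-93.2 -53.5  90.9]
292.3045733070236 241.97656890293382
247 152
```

View pics/g1.png

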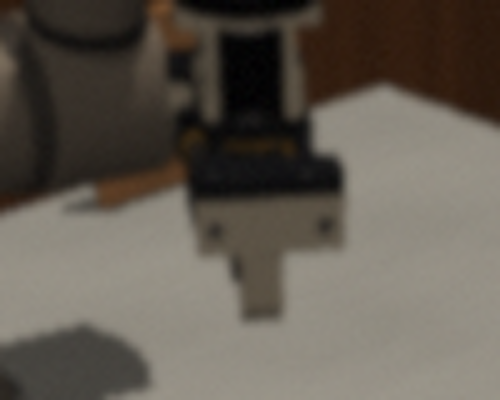

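```bash
python3 - <<'E'
from h import *
o=bot.get_obs();print(o['time'])
for q in([487.5,-185,240],[487.5,-185,136]): print(go(o['tool_pos'],q))
E
```

```text
10.25
[-0.62   0.381  0.235]
[-0.62   0.381  0.755]
```

Request:
send_rows --rows '[{"x":-0.2,"y":0.1,"z":0,"ax":0,"ay":0,"az":0,"jaw":0.6},{"x":-0.4,"y":0.25,"z":0,"ax":0,"ay":0,"az":0,"jaw":0.6},{"x":-0.55,"y":0.35,"z":0.05,"ax":0,"ay":0,"az":0,"jaw":0.6},{"x":-0.62,"y":0.381,"z":0.15,"ax":0,"ay":0,"az":0,"jaw":0.6},{"x":-0.62,"y":0.381,"z":0.3,"ax":0,"ay":0,"az":0,"jaw":0.6},{"x":-0.62,"y":0.381,"z":0.45,"ax":0,"ay":0,"az":0,"jaw":0.6},{"x":-0.62,"y":0.381,"z":0.6,"ax":0,"ay":0,"az":0,"jaw":0.6},{"x":-0.62,"y":0.381,"z":0.7,"ax":0,"ay":0,"az":0,"jaw":0.6},{"x":-0.62,"y":0.381,"z":0.755,"ax":0,"ay":0,"az":0,"jaw":0.6},{"x":-0.62,"y":0.381,"z":0.755,"ax":0,"ay":0,"az":0,"jaw":0.6}]'

```text
time: 11.5
tool_pos: [487.0, -184.9, 135.7]
tcp_rot: [-3.141, 0.0, 0.953]
contact_force: [-0.3, -0.3, -0.1]
grip_width: 73.0
finger_force: 0.0
```

```bash
python3 - <<'E'
from h import *
o=bot.get_obs();print(o['time'],o['tool_pos'],o['tcp_rot'],o['contact_force'],o['grip_width'])
p,d=bot.capture("scene");np.savez("scene2.npz",p=p,d=d)
T=o['tool_pos'];a=o['tcp_rot'][2]
ex=np.array([np.cos(a),np.sin(a),0]);ey=np.array([np.sin(a),-np.cos(a),0])
P=cloud("scene",d).reshape(-1,3)-T;X=P@ex;Y=P@ey;Z=P[:,2]
for z0 in range(-12,70,6):
    m=(abs(Z-z0)<3)&(np.hypot(X,Y)<25);f=(abs(Z-z0)<3)&(np.hypot(X,Y)<80)&(Y>30)
    if m.sum()>3: print(z0,m.sum(),"x",np.percentile(X[m],[5,50,95]).round(1),"y",np.percentile(Y[m],[5,50,95]).round(1))
    if f.sum()>3: print("   finger",f.sum(),np.percentile(X[f],[5,50,95]).round(1),np.percentile(Y[f],[5,50,95]).round(1))
u,v=map(int,proj("scene",T+[0,0,20]))
cv2.imwrite("pics/g2.png",cv2.resize(p[v-40:v+40,u-50:u+50,::-1],(600,480),interpolation=cv2.INTER_CUBIC))
E
```

```text
11.5 [ 486.95130649 -184.87707176  135.7294217 ] [-3.14053849e+00  3.61308887e-06  9.53283538e-01] [-0.27809003 -0.31755575 -0.10566452] 72.97709726874677
-12 6 x [-7.3 12.6 14.4] y [-3.   7.8 11.2]
   finger 4 [0.9 4.4 7.9] [43.5 45.7 46.3]
   finger 7 [-9.4 -4.5  5.6] [49.1 50.5 54. ]
   finger 13 [-7.5  1.3  7.4] [53.2 54.8 55.9]
   finger 17 [-11.   -1.    9.3] [52.8 54.6 56.9]
   finger 15 [-10.4   2.1   9.8] [53.5 54.9 57.7]
   finger 17 [-8.2  0.3 10.4] [52.2 56.5 58.8]
   finger 14 [-9.6 -2.   8.2] [53.6 56.1 58.3]
   finger 5 [-3.6  0.9  5.4] [56.4 58.2 58.6]
```

View pics/g2.png

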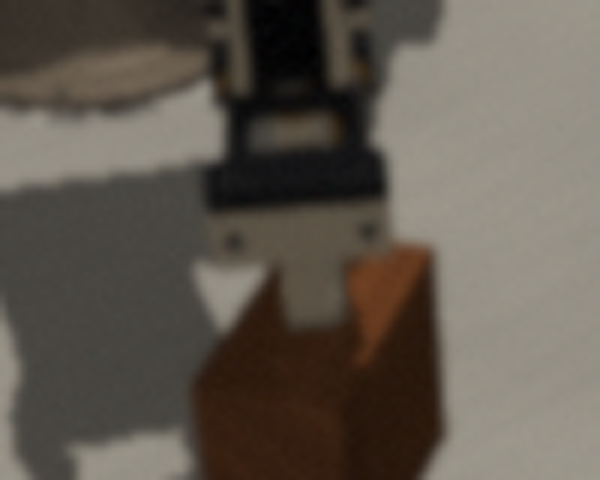

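Request:
send_rows --rows '[{"x":0,"y":0,"z":0,"ax":0,"ay":0,"az":0,"jaw":-0.3},{"x":0,"y":0,"z":0,"ax":0,"ay":0,"az":0,"jaw":-0.45},{"x":0,"y":0,"z":0,"ax":0,"ay":0,"az":0,"jaw":-0.5},{"x":0,"y":0,"z":0,"ax":0,"ay":0,"az":0,"jaw":-0.55},{"x":0,"y":0,"z":0,"ax":0,"ay":0,"az":0,"jaw":-0.6},{"x":0,"y":0,"z":0,"ax":0,"ay":0,"az":0,"jaw":-1},{"x":0,"y":0,"z":0,"ax":0,"ay":0,"az":0,"jaw":-1},{"x":0,"y":0,"z":0,"ax":0,"ay":0,"az":0,"jaw":-1},{"x":0,"y":0,"z":0,"ax":0,"ay":0,"az":0,"jaw":-1},{"x":0,"y":0,"z":0,"ax":0,"ay":0,"az":0,"jaw":-1}]'

```text
time: 12.8
tool_pos: [487.0, -185.2, 136.1]
tcp_rot: [-3.142, -0.0, 0.952]
contact_force: [-0.5, -0.4, 0.2]
grip_width: 20.1
finger_force: 30.0
```

Request:
send_rows --rows '[{"x":0,"y":0,"z":-0.04,"ax":0,"ay":0,"az":0,"jaw":-1},{"x":0,"y":0,"z":-0.13,"ax":0,"ay":0,"az":0,"jaw":-1},{"x":0,"y":0,"z":-0.23,"ax":0,"ay":0,"az":0,"jaw":-1},{"x":0,"y":0,"z":-0.33,"ax":0,"ay":0,"az":0,"jaw":-1},{"x":0,"y":0,"z":-0.43,"ax":0,"ay":0,"az":0,"jaw":-1},{"x":0,"y":0,"z":-0.53,"ax":0,"ay":0,"az":0,"jaw":-1},{"x":0,"y":0,"z":-0.63,"ax":0,"ay":0,"az":0,"jaw":-1},{"x":0,"y":0,"z":-0.73,"ax":0,"ay":0,"az":0,"jaw":-1},{"x":0,"y":0,"z":-0.8,"ax":0,"ay":0,"az":0,"jaw":-1},{"x":0,"y":0,"z":-0.8,"ax":0,"ay":0,"az":0,"jaw":-1}]'

```text
time: 14.05
tool_pos: [487.4, -185.4, 297.1]
tcp_rot: [3.139, -0.0, 0.952]
contact_force: [-0.3, 0.4, -1.2]
grip_width: 19.6
finger_force: 30.0
```

```bash
python3 - <<'E'
from h import *
o=bot.get_obs();print(o['time'],o['tool_pos'],o['tcp_rot'],o['contact_force'],o['grip_width'],o['joint_positions'])
for q in([574,182,296],): print(go(o['tool_pos'],q,.952))
# vent estimate: dark blob centroid from rectified lid at z=118 in both views
for n in("scene","top"):
    p=np.load(n+"1.npz")['p'];W=[(522,132),(622,132),(622,232),(522,232)]
    src=np.float32([proj(n,[x,y,118]) for x,y in W]);dst=np.float32([[0,0],[400,0],[400,400],[0,400]])
    r=cv2.cvtColor(cv2.warpPerspective(p,cv2.getPerspectiveTransform(src,dst),(400,400),flags=cv2.INTER_CUBIC),cv2.COLOR_RGB2GRAY).astype(float)
    b=np.median(r);w=np.clip(b-r-0.25*(b-r.min()),0,None)
    yy,xx=np.mgrid[:400,:400];w*=np.hypot(xx-200,yy-200)<110
    print(n,b,r.min(),522+(w*xx).sum()/w.sum()/4,132+(w*yy).sum()/w.sum()/4,"area mm2",(w>0).sum()/16)
E
```

```text
14.05 [ 487.35883537 -185.40714062  297.1142329 ] [ 3.13944057e+00 -3.34245202e-04  9.51740574e-01] [-0.25183218  0.3910218  -1.1731298 ] 19.630318411966396 [-5.10634299e-01  2.88746451e-01  1.40566386e+00  1.00198938e-04
  1.44500673e+00  1.08409350e-01]
[ 1.748 -0.713  0.006]
scene 153.0 84.0 566.7561934778596 189.0378376570926 area mm2 884.3125
top 171.0 97.0 567.5693162107347 185.16812051068734 area mm2 472.875
```

Request:
send_rows --rows '[{"x":0.05,"y":-0.02,"z":0,"ax":0,"ay":0,"az":0,"jaw":-1},{"x":0.15,"y":-0.063,"z":0,"ax":0,"ay":0,"az":0,"jaw":-1},{"x":0.25,"y":-0.105,"z":0,"ax":0,"ay":0,"az":0,"jaw":-1},{"x":0.35,"y":-0.148,"z":0,"ax":0,"ay":0,"az":0,"jaw":-1},{"x":0.45,"y":-0.19,"z":0,"ax":0,"ay":0,"az":0,"jaw":-1},{"x":0.55,"y":-0.232,"z":0,"ax":0,"ay":0,"az":0,"jaw":-1},{"x":0.65,"y":-0.274,"z":0,"ax":0,"ay":0,"az":0,"jaw":-1},{"x":0.75,"y":-0.317,"z":0,"ax":0,"ay":0,"az":0,"jaw":-1},{"x":0.83,"y":-0.35,"z":0,"ax":0,"ay":0,"az":0,"jaw":-1},{"x":0.9,"y":-0.38,"z":0,"ax":0,"ay":0,"az":0,"jaw":-1}]'

```text
time: 15.3
tool_pos: [529.5, 6.5, 295.7]
tcp_rot: [-3.141, 0.0, 0.952]
contact_force: [0.9, 0.8, 0.0]
grip_width: 19.8
finger_force: 30.0
```

Request:
send_rows --rows '[{"x":0.1,"y":-0.042,"z":0,"ax":0,"ay":0,"az":0,"jaw":-1},{"x":0.22,"y":-0.093,"z":0,"ax":0,"ay":0,"az":0,"jaw":-1},{"x":0.34,"y":-0.143,"z":0,"ax":0,"ay":0,"az":0,"jaw":-1},{"x":0.46,"y":-0.194,"z":0,"ax":0,"ay":0,"az":0,"jaw":-1},{"x":0.58,"y":-0.244,"z":0,"ax":0,"ay":0,"az":0,"jaw":-1},{"x":0.69,"y":-0.29,"z":0,"ax":0,"ay":0,"az":0,"jaw":-1},{"x":0.78,"y":-0.328,"z":0,"ax":0,"ay":0,"az":0,"jaw":-1},{"x":0.83,"y":-0.349,"z":0,"ax":0,"ay":0,"az":0,"jaw":-1},{"x":0.846,"y":-0.356,"z":0,"ax":0,"ay":0,"az":0,"jaw":-1},{"x":0.846,"y":-0.356,"z":0,"ax":0,"ay":0,"az":0,"jaw":-1}]'

```text
time: 16.55
tool_pos: [569.8, 184.3, 296.1]
tcp_rot: [3.142, 0.0, 0.951]
contact_force: [-0.3, -0.4, -1.0]
grip_width: 19.7
finger_force: 30.0
```

```bash
python3 - <<'E'
from h import *
o=bot.get_obs();print(o['time'],o['tool_pos'],o['tcp_rot'],o['contact_force'],o['grip_width'])
T=o['tool_pos'];a=o['tcp_rot'][2]
ex=np.array([np.cos(a),np.sin(a),0]);ey=np.array([np.sin(a),-np.cos(a),0])
for n in("scene","top"):
    p,d=bot.capture(n);np.savez(n+"3.npz",p=p,d=d)
    P=cloud(n,d).reshape(-1,3)-T;X=P@ex;Y=P@ey;Z=P[:,2]
    print(n)
    for z0 in range(-132,120,12):
        m=(abs(Z-z0)<6)&(np.hypot(X,Y)<(120 if z0>60 else 60))&(Z+T[2]>125)
        if m.sum()>3: print(z0,m.sum(),"x",np.percentile(X[m],[5,50,95]).round(1),"y",np.percentile(Y[m],[5,50,95]).round(1))
tip=T-[0,0,131];print("tip px",proj("scene",tip),"axis at lid",proj("scene",[T[0],T[1],118]))
u,v=map(int,proj("scene",[T[0],T[1],150]))
c=cv2.resize(p:=np.load("scene3.npz")['p'][v-45:v+35,u-50:u+50,::-1],(750,600),interpolation=cv2.INTER_CUBIC)
print("crop origin",u-50,v-45)
cv2.imwrite("pics/v3.png",c)
E
```

```text
16.55 [569.76719304 184.2542083  296.09554824] [3.14154439e+00 2.23447094e-04 9.51465299e-01] [-0.29405752 -0.37040857 -0.96282432] 19.6859111054255
scene
-120 4 x [0.7 0.8 1.5] y [1.3 2.2 3.7]
-96 4 x [-0.9 -0.6  2. ] y [1.  2.  4.1]
-84 7 x [-2.4 -1.8  1.7] y [1.1 4.8 6.5]
-72 4 x [-0.1  1.2  1.3] y [-0.6  0.9  6.1]
-60 4 x [-0.4 -0.2  0.4] y [1.2 1.6 3.1]
-48 6 x [-1.9  0.3  2.3] y [-0.4  3.5  5.4]
-36 5 x [-1.8  0.6  1.8] y [-0.7  0.8  4.1]
-24 5 x [ 0.2  5.1 10. ] y [2.6 6.3 8.2]
-12 37 x [-13.6  -3.   12.2] y [ 5.2 10.4 13.5]
0 32 x [-13.8  -4.4  10.5] y [ 2.3 11.2 17.2]
12 36 x [-13.2 -10.6   8.5] y [-21.4  17.5  29.8]
24 49 x [-13.3  -9.3   7.3] y [-21.6  26.2  30.5]
36 43 x [-12.3  -6.4   9.2] y [-24.1  28.1  31.8]
48 7 x [-12.6  -0.2   8. ] y [-15.   28.9  31.6]
72 140 x [-37.  -14.6  28. ] y [-77.1  86.1  90.1]
84 201 x [-37.2 -24.5  28.2] y [-79.8  82.6  89.6]
96 205 x [-36.9 -20.7  29.5] y [-77.   89.3  96.5]
108 384 x [-34.9 -10.   26.7] y [-70.8  61.3  96.8]
top
72 8 x [-37.9 -37.3 -30.4] y [-71.4 -27.2  66.8]
84 96 x [-37.8 -31.  -25.9] y [-67.6 -25.1  61.3]
96 29 x [-38.1 -33.2  16. ] y [-89.1  28.5  88.7]
108 597 x [-34.1  -6.6  27.7] y [-92.8 -63.9  89.8]
tip px (np.float64(318.26482492561604), np.float64(173.22977127445313)) axis at lid (np.float64(317.2695676867176), np.float64(186.26678831842253))
crop origin 267 132
```

View pics/v3.png

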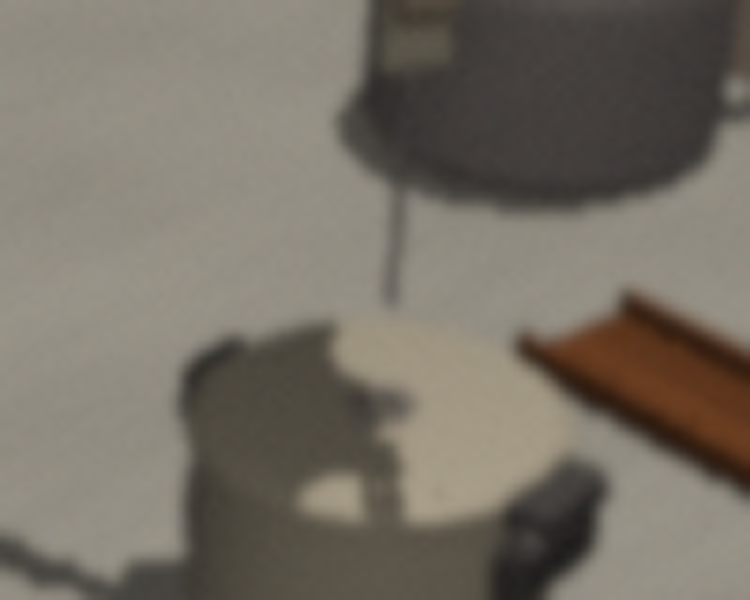

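Request:
send_rows --rows '[{"x":0,"y":0,"z":0.03,"ax":0,"ay":0,"az":0,"jaw":-1},{"x":0,"y":0,"z":0.06,"ax":0,"ay":0,"az":0,"jaw":-1},{"x":0,"y":0,"z":0.09,"ax":0,"ay":0,"az":0,"jaw":-1},{"x":0,"y":0,"z":0.12,"ax":0,"ay":0,"az":0,"jaw":-1},{"x":0,"y":0,"z":0.15,"ax":0,"ay":0,"az":0,"jaw":-1},{"x":0,"y":0,"z":0.17,"ax":0,"ay":0,"az":0,"jaw":-1},{"x":0,"y":0,"z":0.185,"ax":0,"ay":0,"az":0,"jaw":-1},{"x":0,"y":0,"z":0.185,"ax":0,"ay":0,"az":0,"jaw":-1},{"x":0,"y":0,"z":0.185,"ax":0,"ay":0,"az":0,"jaw":-1},{"x":0,"y":0,"z":0.185,"ax":0,"ay":0,"az":0,"jaw":-1}]'

```text
time: 17.9
tool_pos: [569.9, 184.6, 259.4]
tcp_rot: [3.141, -0.0, 0.952]
contact_force: [-1.2, 0.9, -1.2]
grip_width: 19.9
finger_force: 30.0
```

```bash
python3 - <<'E'
from h import *
o=bot.get_obs();print(o['time'],o['tool_pos'],o['tcp_rot'],o['contact_force'])
T=o['tool_pos']
p=np.mean([bot.capture("scene")[0].astype(float) for _ in range(8)],0);np.save("sc4.npy",p)
g=cv2.cvtColor(p.astype(np.float32),cv2.COLOR_RGB2GRAY)
# stem line: darkest column subpixel per row, predicted from z of axis
for z in range(T[2].astype(int)-125,T[2].astype(int)-24,9):
    u,v=proj("scene",[T[0],T[1],z]); r=int(round(v)); c0=int(round(u)); s=g[r,c0-6:c0+7]; b=np.median(s); w=np.clip(b-s-8,0,None)
    print(z,"pred %.2f row %d"%(u,r),"obs %.2f"%((w*np.arange(c0-6,c0+7)).sum()/max(w.sum(),1e-6)),w.sum().round())
u,v=proj("scene",[T[0],T[1],118]);tp=proj("scene",T-[0,0,131]);print("axis@lid",u,v,"tip",tp)
r0,c0=int(v)-12,int(u)-10
print(r0,c0);print(g[r0:r0+24,c0:c0+22].astype(int))
g1=cv2.cvtColor(np.load("scene1.npz")['p'],cv2.COLOR_RGB2GRAY)
print("before");print(g1[r0+5:r0+20,c0:c0+22].astype(int))
cv2.imwrite("pics/v4.png",cv2.resize(p[r0-20:r0+30,c0-20:c0+42,::-1],(744,600),interpolation=cv2.INTER_CUBIC));print("crop",c0-20,r0-20)
E
```

```text
17.9 [569.85072745 184.59748071 259.36101053] [ 3.14130122e+00 -4.09269212e-04  9.51720448e-01] [-1.18505253  0.91180231 -1.24805843]
134 pred 317.69 row 182 obs 313.47 110.0
143 pred 317.88 row 179 obs 314.07 97.0
152 pred 318.08 row 177 obs 314.90 91.0
161 pred 318.27 row 174 obs 317.34 57.0
170 pred 318.46 row 172 obs 318.70 56.0
179 pred 318.66 row 169 obs 318.86 55.0
188 pred 318.86 row 167 obs 319.09 60.0
197 pred 319.06 row 164 obs 319.51 53.0
206 pred 319.26 row 161 obs 319.60 62.0
215 pred 319.46 row 159 obs 319.64 35.0
224 pred 319.66 row 156 obs 325.44 17.0
233 pred 319.87 row 153 obs 325.33 4.0
axis@lid 317.35934678532135 186.2383150118898 tip (np.float64(317.5752294604739), np.float64(183.415530682408))
174 307
[[131 127 124 123 121 121 128 138 144 144 132 110 107 127 140 142 142 142
  142 142 142 143]
 [108 102 100  97  95 102 121 138 145 144 133 111 109 130 143 144 145 144
  144 144 144 144]
 [ 84  80  78  77  79  95 123 141 147 146 134 112 112 133 144 147 147 147
  147 146 147 145]
 [ 72  71  71  72  75  93 123 142 147 146 134 113 116 135 146 148 148 147
  148 148 148
[... 2700 characters left out ...]
4 154 153]
 [153 152 153 154 154 153 151 147 140 134 130 127 127 129 141 149 154 154
  155 155 155 154]
 [154 154 154 154 154 154 154 153 152 150 147 146 146 146 151 154 154 156
  155 155 156 154]
 [155 154 154 154 154 154 154 154 153 154 154 154 153 154 155 156 155 154
  156 154 155 156]
 [156 155 154 155 154 154 155 156 155 155 156 156 156 156 156 156 156 155
  156 156 156 156]
 [156 155 155 155 154 157 156 155 156 156 156 156 155 156 156 156 155 155
  157 157 157 157]
 [156 155 156 155 157 155 157 156 157 157 155 157 156 157 156 157 157 157
  156 157 157 157]]
crop 287 154[ WARN:0@3.733] global loadsave.cpp:1063 imwrite_ Unsupported depth image for selected encoder is fallbacked to CV_8U.
```

View pics/v4.png

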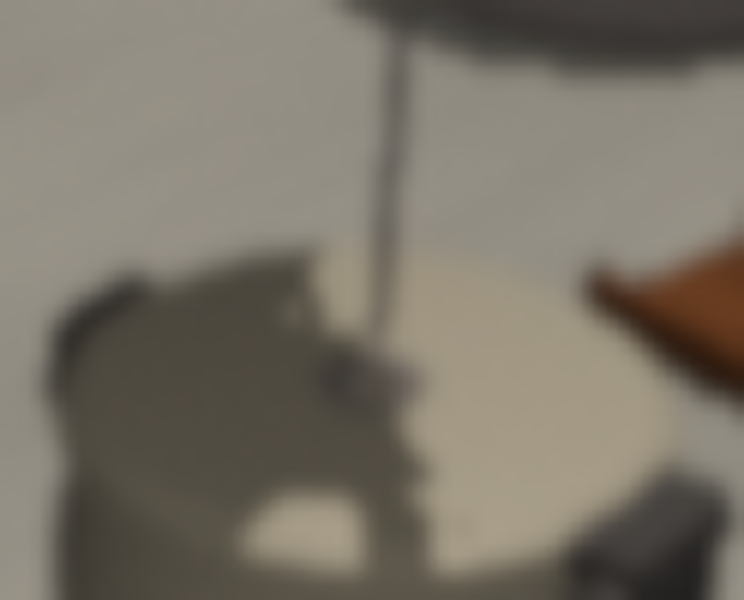

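```bash
python3 - <<'E'
from h import *
p=np.load("scene3.npz")['p'];g=cv2.cvtColor(p,cv2.COLOR_RGB2GRAY).astype(float)
print(proj("scene",[569.77,184.25,165.1]))
for r in range(160,178):
    s=g[r,312:326];print(r,round(np.median(s)-s[5:9].min()),round((np.median(s)-s[5:9]).clip(0).sum()))
# top: vent raw px centroid from top0 w/ top1, and dark core
g=cv2.cvtColor(np.load("top1.npz")['p'],cv2.COLOR_RGB2GRAY).astype(int)
u,v=proj("top",[569.5,184.5,118]);print(u,v);r,c=int(v)-6,int(u)-6;print(r,c);print(g[r:r+13,c:c+13])
# scene: weighted row/col centroid of vent before arm
g=cv2.cvtColor(np.load("scene1.npz")['p'],cv2.COLOR_RGB2GRAY).astype(float)[181:192,310:326];w=np.clip(150-g-6,0,None)
yy,xx=np.mgrid[181:192,310:326];print("scene vent px",(w*xx).sum()/w.sum(),(w*yy).sum()/w.sum())
for z in(118,120,122):print(z,proj("scene",[569.5,184.5,z]),proj("scene",[567.5,186,z]))
E
```

```text
(np.float64(318.2647405129317), np.float64(173.22927678362942))
160 34 74
161 34 78
162 31 74
163 31 72
164 30 71
165 32 76
166 34 80
167 34 82
168 35 87
169 34 85
170 35 94
171 31 80
172 21 53
173 9 18
174 1 1
175 0 0
176 0 0
177 1 1
223.7184910308783 223.1900474470704
217 217
[[172 172 170 172 171 173 172 172 170 173 171 171 170]
 [173 173 170 174 171 171 173 170 172 173 172 174 173]
 [172 170 171 172 173 169 168 167 169 169 172 171 170]
 [171 171 172 171 169 163 155 155 161 163 169 171 172]
 [171 171 171 167 162 153 143 142 144 154 160 167 172]
 [172 171 171 164 147 125 110 112 123 141 149 164 170]
 [170 171 169 158 129 103 101  98 112 134 150 160 169]
 [172 172 168 155 126 103 100 102 110 131 148 158 168]
 [173 171 167 159 136 116 108 106 119 140 153 163 170]
 [172 172 170 163 152 138 125 128 133 145 156 166 171]
 [170 172 171 168 161 154 150 147 150 154 166 172 173]
 [172 173 172 170 168 162 159 155 157 163 169 172 172]
 [173 171 172 172 170 169 169 167 167 172 172 175 172]]
scene vent px 317.5034770514604 185.4172461752434
118 (np.float64(317.25526252818645), np.float64(186.20888060827255)) (np.float64(317.0794897832758), np.float64(185.81380518197636))
120 (np.float64(317.2966925442892), np.float64(185.66597349717745)) (np.float64(317.1207054828997), np.float64(185.2714065270413))
122 (np.float64(317.3381933559971), np.float64(185.1221386664946)) (np.float64(317.1619915021671), np.float64(184.72808246551634))
```

Request:
send_rows --rows '[{"x":0,"y":0,"z":0.015,"ax":0,"ay":0,"az":0,"jaw":-1},{"x":0,"y":0,"z":0.03,"ax":0,"ay":0,"az":0,"jaw":-1},{"x":0,"y":0,"z":0.045,"ax":0,"ay":0,"az":0,"jaw":-1},{"x":0,"y":0,"z":0.06,"ax":0,"ay":0,"az":0,"jaw":-1},{"x":0,"y":0,"z":0.075,"ax":0,"ay":0,"az":0,"jaw":-1},{"x":0,"y":0,"z":0.09,"ax":0,"ay":0,"az":0,"jaw":-1},{"x":0,"y":0,"z":0.105,"ax":0,"ay":0,"az":0,"jaw":-1},{"x":0,"y":0,"z":0.12,"ax":0,"ay":0,"az":0,"jaw":-1},{"x":0,"y":0,"z":0.135,"ax":0,"ay":0,"az":0,"jaw":-1},{"x":0,"y":0,"z":0.135,"ax":0,"ay":0,"az":0,"jaw":-1}]'

```text
time: 19.55
tool_pos: [569.6, 184.6, 231.8]
tcp_rot: [-3.141, 0.0, 0.952]
contact_force: [-0.6, 0.3, -0.2]
grip_width: 19.9
finger_force: 30.0
```

```bash
python3 - <<'E'
from h import *
o=bot.get_obs();print(o['time'],o['tool_pos'],o['tcp_rot'],o['contact_force'],o['moment'])
p=np.mean([bot.capture("scene")[0].astype(float) for _ in range(6)],0).astype(np.uint8)
g=cv2.cvtColor(p,cv2.COLOR_RGB2GRAY);print(g[176:192,307:327])
cv2.imwrite("pics/v5.png",cv2.resize(p[154:204,287:349,::-1],(744,600),interpolation=cv2.INTER_CUBIC))
E
```

```text
19.55 [569.6246386  184.55685659 231.82333515] [-3.14119517e+00  3.02895758e-04  9.51755554e-01] [-0.57228215  0.29998978 -0.19610915] [-0.09140608  0.10750816  0.03333921]
[[ 83  80  79  78  75  77  94 123 141 146 134 113 114 134 146 148 148 148
  147 146]
 [ 72  72  71  71  71  74  92 123 142 145 134 114 116 136 147 148 149 148
  148 148]
 [ 70  70  70  70  71  73  86 114 137 143 133 113 118 138 147 149 149 149
  149 149]
 [ 71  71  70  71  71  72  79  99 125 136 128 111 120 140 148 149 149 150
  149 150]
 [ 71  72  71  72  71  72  74  87 106 116 112 105 121 141 149 150 150 150
  150 150]
 [ 73  72  72  72  72  72  72  77  84  89  90  98 124 143 150 151 151 151
  151 150]
 [ 72  72  73  73  73  72  72  71  71  72  74  91 122 141 148 150 151 151
  151 151]
 [ 73  72  73  73  73  73  70  68  66  63  65  81 108 129 141 148 151 151
  151 151]
 [ 72  73  74  73  73  72  68  63  61  61  62  70  87 110 127 141 149 151
  152 152]
 [ 74  74  74  73  73  71  66  61  60  63  64  65  76  95 116 134 146 151
  153 153]
 [ 74  74  73  74  73  72  68  62  62  66  64  65  75  94 115 134 147 152
  153 152]
 [ 75  75  74  74  74  73  71  68  66  65  65  67  77  99 123 141 150 152
  154 153]
 [ 75  75  74  75  74  74  73  72  71  69  68  71  82 106 131 146 151 153
  154 154]
 [ 75  75  75  74  75  75  75  75  74  73  73  74  84 102 122 139 149 154
  153 154]
 [ 76  75  76  75  75  76  75  76  75  75  75  76  80  88 101 122 143 152
  154 154]
 [ 76  76  75  76  76  76  76  75  76  75  76  76  76  78  85 105 132 148
  154 154]]
```

View pics/v5.png

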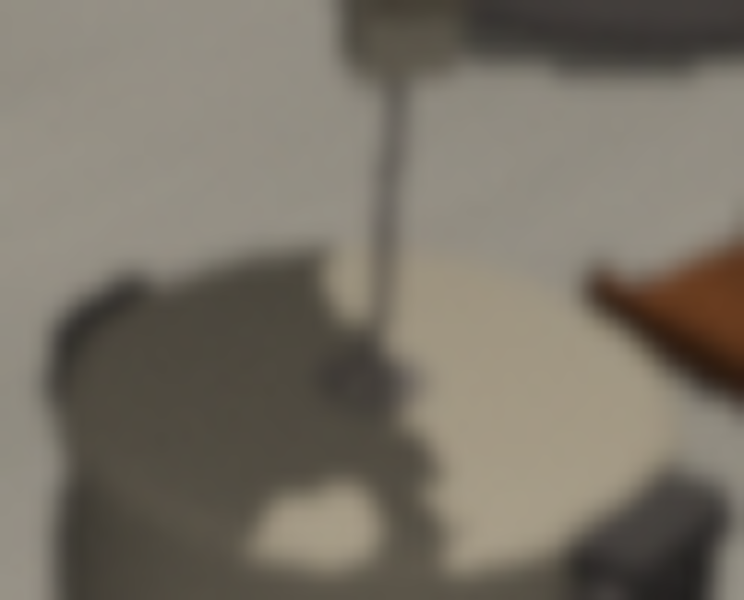

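Request:
send_rows --rows '[{"x":0,"y":0,"z":0.02,"ax":0,"ay":0,"az":0,"jaw":-1},{"x":0,"y":0,"z":0.04,"ax":0,"ay":0,"az":0,"jaw":-1},{"x":0,"y":0,"z":0.06,"ax":0,"ay":0,"az":0,"jaw":-1},{"x":0,"y":0,"z":0.08,"ax":0,"ay":0,"az":0,"jaw":-1},{"x":0,"y":0,"z":0.1,"ax":0,"ay":0,"az":0,"jaw":-1},{"x":0,"y":0,"z":0.12,"ax":0,"ay":0,"az":0,"jaw":-1},{"x":0,"y":0,"z":0.14,"ax":0,"ay":0,"az":0,"jaw":-1},{"x":0,"y":0,"z":0.155,"ax":0,"ay":0,"az":0,"jaw":-1},{"x":0,"y":0,"z":0.164,"ax":0,"ay":0,"az":0,"jaw":-1},{"x":0,"y":0,"z":0.164,"ax":0,"ay":0,"az":0,"jaw":-1}]'

```text
time: 21.1
tool_pos: [569.7, 184.6, 199.2]
tcp_rot: [-3.141, 0.0, 0.952]
contact_force: [0.7, 0.2, -1.5]
grip_width: 20.1
finger_force: 30.0
```

Request:
send_rows --rows '[{"x":0,"y":0,"z":0,"ax":0,"ay":0,"az":0,"jaw":-1},{"x":0,"y":0,"z":0,"ax":0,"ay":0,"az":0,"jaw":-1},{"x":0,"y":0,"z":0,"ax":0,"ay":0,"az":0,"jaw":-1},{"x":0,"y":0,"z":0,"ax":0,"ay":0,"az":0,"jaw":-1},{"x":0,"y":0,"z":0,"ax":0,"ay":0,"az":0,"jaw":-1},{"x":0,"y":0,"z":0,"ax":0,"ay":0,"az":0,"jaw":-1},{"x":0,"y":0,"z":0,"ax":0,"ay":0,"az":0,"jaw":-1},{"x":0,"y":0,"z":0,"ax":0,"ay":0,"az":0,"jaw":-1},{"x":0,"y":0,"z":0,"ax":0,"ay":0,"az":0,"jaw":-1},{"x":0,"y":0,"z":0,"ax":0,"ay":0,"az":0,"jaw":-1}]'

```text
time: 22.35
tool_pos: [569.8, 184.6, 199.3]
tcp_rot: [3.142, -0.0, 0.952]
contact_force: [0.6, 0.8, -1.1]
grip_width: 19.8
finger_force: 30.0
```

```bash
python3 - <<'E'
from h import *
o=bot.get_obs();print(o['time'],o['tool_pos'],o['tcp_rot'],o['contact_force'],o['moment'],o['grip_width'])
T=o['tool_pos'];a=o['tcp_rot'][2];ex=np.array([np.cos(a),np.sin(a),0]);ey=np.array([np.sin(a),-np.cos(a),0])
p,d=bot.capture("scene");g=cv2.cvtColor(p,cv2.COLOR_RGB2GRAY).astype(float)
P=cloud("scene",d).reshape(-1,3)
m=(abs(P[:,2]-118)<7)&(np.hypot(P[:,0]-570,P[:,1]-184)<75);print("lid z",np.median(P[m,2]))
for z in range(130,178,8):
    u,v=proj("scene",[T[0],T[1],z]);r=int(round(v));c=int(round(u));s=g[r,c-3:c+5];w=np.clip(s.max()-s-10,0,None);print(z,round(u,2),round((w*np.arange(c-3,c+5)).sum()/w.sum(),2))
E
```

```text
22.35 [569.78169203 184.56890287 199.33772746] [ 3.14158568e+00 -9.81033344e-05  9.51695116e-01] [ 0.56548639  0.76723045 -1.1096201 ] [-0.10720701  0.06152532 -0.05607032] 19.797534711731277
lid z 119.33904063050554
130 317.59 317.03
138 317.76 316.54
146 317.92 316.57
154 318.1 317.25
162 318.27 318.07
170 318.44 318.67
```

```bash
python3 -c "
from plant import bot
print(bot.close_job())"
```

```text
the job is handed in; nothing more can be done
None
```

Job handed in at 22 s: the lid is pressed shut, and the gripper is holding the thermometer upright and still in the vent with its tip about 50 mm below the lid top. I saw no sign of contact in the wrist force, and I estimate centring in the vent is good to about 1–2 mm.

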